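Close the canister vents from shortest to tallest

ROBOT

A 6-joint arm with a two-finger parallel gripper is mounted at the origin on a cart in front of the work surface, level with it; the furniture and walls round the work are solid. World frame = base frame: x ahead of the robot, y to its left, z up, the work surface at z = 0. Lengths are in m, angles in rad, forces in N, time in s.
With the tool pointing down it reaches from about 0.3 to 0.875 m from the base axis. Payload 4.2 kg.
Tool frame: the origin (TCP) lies on the centre line of the jaws, within the pads' length; the fingertips stand 8 mm ahead of it and the grasp point (between the pads) lies 11 mm behind it (manip.tip_extent is the distance from the TCP to the fingertips, in m); z points along the fingers, y is the line along which they close (so a half turn about z gives the same grasp; the last joint's range is limited). The gripper opens to 85 mm and grips with 20 to 120 N. Pads are 22 mm wide; open, the fingers measure 114 mm over their backs; the gripper's body (76 mm by 85 mm) begins 54 mm behind the grasp point. The pads swing forward as they close: fully open they stand 13 mm farther back than shut.
Start: joints at [-1.208, 0.32, 1.565, -0, 1.257, -0.02], TCP at [0.215, -0.533, 0.239] pointing down, gripper open.
Joint ranges: [-3.11, 3.11], [-0.84, 2.01], [0.21, 2.61], [-1.34, 4.49], [0.05, 2.63], [-2.56, 2.56]. Speed limits (rad/s): [2.57, 2.57, 3.14, 3.14, 3.14, 3.14].

INTERFACE

Orientations are given as a unit quaternion [x, y, z, w].
In Python, from station import manip, capture, camera_info gives the robot as it stands. The module is installed in compiled form; this text tells all that it offers.
- The arm moves only by the tool carry_out, never from a script. Its argument "motion" is a list that holds one entry, the list of rows, each a list of 7 numbers: the turn, a rotation vector about the tool's x, y, z in units of 180 degrees (1.0 is 180 degrees), then the shift along the tool's x, y, z in units of 500 mm (1.0 is 500 mm), then the finger opening in mm, from 0 to 85.4. A call has 1 to 12 rows; each row shifts and turns the commanded pose from where the row before left it, along the tool's axes as they then stand; what a row does not reach is not made up. A row lasts 1/10 s, in which the tool goes at most 50 mm and 8.59 degrees, less where a joint would pass 70% of its speed; a pose out of reach is approached as far as the arm can. A call with a number of a shift or a turn outside -1 to 1 is refused whole. A call with a gripper value outside its range is refused whole. The fingers move at their own pace and stop on an object; the grip force is fixed at half the most. Time passes only in rows, so rows that do not move let the fingers close. It gives the time, the measured TCP pose, the force, the opening and the grip force at its end, in the units of the state.
- manip.state(): the state, without advancing time (a new reading comes with each control period).
- capture(name): name is "scene" or "top"; returns (picture, depth): 480x640x3 uint8, blue, green, red; 480x640 float32, m along the optical axis (not along the pixel's ray), 0 where there is no reading.
- camera_info(name): a dict with "camera_matrix" (3x3 intrinsics, pixels), "camera_from_world" (4x4, takes a point from world to camera coordinates). Camera axes: x right, y up, looking along -z (the intrinsics and any distortion apply to the point x, -y, -z); pixel columns grow to the right and rows downward; lengths in m; the calibration is good to about 2 mm. A picture is of the moment at which its call begins. camera_info takes no time and is no camera call.
- manip.close_job(): hands the job in; it is judged then, once.
The state is a dict: "time_s": time; "q": joint angles; "qvel": joint speeds; "joint_torque": joint torques, N m; "ee_pos": TCP position; "ee_rot": TCP orientation; "wrist_force": force on the tool from outside, world axes, zero at the start; "torque": the same for the moment, N m; "finger_gap": finger opening in m; "grasp_force": force on a finger pad.
Only numpy, scipy, OpenCV 4.12 (cv2) and the standard library are available. Lean on these libraries where they do the work, as an engineer would, in place of code of your own. Each camera call takes 0.05 s, during which the arm holds its last target. There are 200 camera calls.

TASK

Close the vents of the three steel storage canisters: lightly push the round grey plunger in the middle of each lid all the way down, first on the shortest canister, then on the medium one, and last on the tallest. Leave the canisters standing where they are, not lifted, tipped or shoved, and do not disturb the other things on the worktop.

Things in the scene. Friction and masses are not known exactly. Their poses are not given: they have to be found in the camera images.
- canister_short: the short loose canister: brushed steel cylinder with a flat black lid, 66 mm in diameter, 70 mm high to the top of the lid; stands upright on the worktop; origin at the centre of its underside, z up. Two of its sides carry small flat steel lid clips that stand out 3 mm.
- plunger_short_top (a point): centre of the top face of the short canister's vent plunger, a round grey button 28 mm in diameter (23 mm flat on top) in the middle of the lid; stands 18 mm above the lid (z about 0.088 m) when up and 8 mm above it when fully down and let go; moves with the plunger.
- plunger_short (a joint): how far the short canister's plunger is pushed down, in m: 0 = up, 0.010 = fully down on its stop. The stop rests on a rubber buffer: pressed harder than about 3.5 N there, plunger and stop sink together another 1 mm per newton, up to 8 mm (then rigid), and rise again when let go; this value stays at 0.010 meanwhile. Starts between 0 and 0.001. It has no spring: it slides against about 2.5 N of friction and stays where it is left.
- canister_medium: the medium loose canister: brushed steel cylinder with a flat black lid, 74 mm in diameter, 95 mm high to the top of the lid; stands upright on the worktop; origin at the centre of its underside, z up. Two of its sides carry small flat steel lid clips that stand out 3 mm.
- plunger_medium_top (a point): centre of the top face of the medium canister's vent plunger, a round grey button 28 mm in diameter (23 mm flat on top) in the middle of the lid; stands 18 mm above the lid (z about 0.113 m) when up and 8 mm above it when fully down and let go; moves with the plunger.
- plunger_medium (a joint): how far the medium canister's plunger is pushed down, in m: 0 = up, 0.010 = fully down on its stop. The stop rests on a rubber buffer: pressed harder than about 3.5 N there, plunger and stop sink together another 1 mm per newton, up to 8 mm (then rigid), and rise again when let go; this value stays at 0.010 meanwhile. Starts between 0 and 0.001. It has no spring: it slides against about 2.5 N of friction and stays where it is left.
- canister_tall: the tall loose canister: brushed steel cylinder with a flat black lid, 82 mm in diameter, 120 mm high to the top of the lid; stands upright on the worktop; origin at the centre of its underside, z up. Two of its sides carry small flat steel lid clips that stand out 3 mm.
- plunger_tall_top (a point): centre of the top face of the tall canister's vent plunger, a round grey button 28 mm in diameter (23 mm flat on top) in the middle of the lid; stands 18 mm above the lid (z about 0.138 m) when up and 8 mm above it when fully down and let go; moves with the plunger.
- plunger_tall (a joint): how far the tall canister's plunger is pushed down, in m: 0 = up, 0.010 = fully down on its stop. The stop rests on a rubber buffer: pressed harder than about 3.5 N there, plunger and stop sink together another 1 mm per newton, up to 8 mm (then rigid), and rise again when let go; this value stays at 0.010 meanwhile. Starts between 0 and 0.001. It has no spring: it slides against about 2.5 N of friction and stays where it is left.
- pepper_shaker: bystander, loose, to be left alone: plain tin pepper shaker with a perforated domed top, diameter 46, 82 high (mm); origin at the centre of its underside.
- weight_1: bystander, loose, to be left alone: small brass scale weight with a knob, diameter 35, 44 high (mm); origin at the centre of its underside.
- mustard_pot: bystander, loose, to be left alone: beige stoneware pot with a knobbed lid, diameter 64, 80 high (mm); origin at the centre of its underside.
- egg_cup: bystander, loose, to be left alone: white footed egg cup, diameter 46, 59 high (mm); origin at the centre of its underside.
- tin_mug: bystander, loose, to be left alone: grey tin mug with a side handle, 68 x 95, 68 high (mm); origin at the centre of its underside.
- match_box: bystander, loose, to be left alone: match box lying flat, 36 x 54, 16 high (mm); origin at the centre of its underside.

How it is judged:
By the outcome, as a careful person would: the job done as asked, in the order asked, and still so for the second after the job is handed in, with the robot touching nothing.
It also fails if it takes over 51 s, if anything falls off the work surface, if the arm or the gripper's body presses on something with over 40 N, if the wrist force passes 120 N, or if a joint passes its speed limit or range.

## Working session

There is one attempt and no reset: what is moved stays moved. The work goes in short steps, Python scripts to look and compute and a tool call to move; the robot and the scene stay as the last step left them, time stands still between calls to the robot, and variables do not carry over. Pictures are saved under pics/ and viewed, at most 10 in all, crops included, and the job is handed in when it is done.

Besides the shell and the picture viewer there is one more tool, called after ">>>" as name(argument=value, ...) on one line, values as JSON. carry_out: Moves the arm, as the interface text tells. Its arguments: {"type":"object","properties":{"motion":{"type":"array","items":{"type":"array","items":{"type":"array","items":{"type":"number"}}}}},"required":["motion"]}

```bash
mkdir -p pics; cat > h.py <<'E'
import numpy as np, cv2
from station import manip, capture, camera_info
def world(name, depth):
    ci=camera_info(name);K=np.array(ci["camera_matrix"]);T=np.linalg.inv(np.array(ci["camera_from_world"]))
    v,u=np.mgrid[:480,:640]
    X=np.stack([(u-K[0,2])/K[0,0]*depth,-(v-K[1,2])/K[1,1]*depth,-depth,np.ones_like(depth)],-1)
    return (X@T.T)[...,:3]
E
python3 - <<'E'
from h import *
s=manip.state();print({k:np.round(s[k],4).tolist() for k in s}, manip.tip_extent)
for n in("scene","top"):
    p,d=capture(n);cv2.imwrite(f"pics/{n}0.png",p);np.savez(f"{n}0.npz",p=p,d=d);ci=camera_info(n)
    print(n,ci, )
    w=world(n,d);print(w[240,320],(d>0).mean())
E
```

```text
{'time_s': 0.0, 'q': [-1.208, 0.3203, 1.5657, -0.0, 1.2574, -0.02], 'qvel': [-0.0, 0.0002, 0.0006, -0.0001, -0.0014, 0.0002], 'joint_torque': [0.0002, -41.5523, -23.4163, -0.0001, 0.0083, 0.0], 'ee_pos': [0.2146, -0.5329, 0.2385], 'ee_rot': [0.9817, 0.1902, -0.0002, -0.0009], 'wrist_force': [-0.2657, -0.3737, -0.1178], 'torque': [0.0339, 0.0273, -0.032], 'grasp_force': 0.0, 'finger_gap': 0.0851} 0.008
scene {'camera_matrix': array([[473.68372039,   0.        , 326.23738201],
       [  0.        , 473.68372039, 236.04289157],
       [  0.        ,   0.        ,   1.        ]]), 'camera_from_world': array([[-0.76655823, -0.64193238,  0.01764371,  0.5310996 ],
       [ 0.2952809 , -0.32794289,  0.89736428, -0.19535574],
       [-0.57026106,  0.69309182,  0.44093769, -0.72846748],
       [ 0.        ,  0.        ,  0.        ,  1.        ]])}
[ 0.68021382  0.03739317 -0.00262409] 0.995947265625
top {'camera_matrix': array([[548.01571328,   0.        , 322.55974238],
       [  0.        , 548.01571328, 237.26330599],
       [  0.        ,   0.        ,   1.        ]]), 'camera_from_world': array([[ 0.00987885, -0.99994963, -0.001776  ,  0.17509036],
       [ 0.99489258,  0.00965043,  0.10047697, -0.50742688],
       [-0.10045477, -0.00275952,  0.9949378 , -1.11516998],
       [ 0.        ,  0.        ,  0.        ,  1.        ]])}
[ 0.50252913  0.18552125 -0.00156642] 0.995830078125
```

View pics/scene0.png

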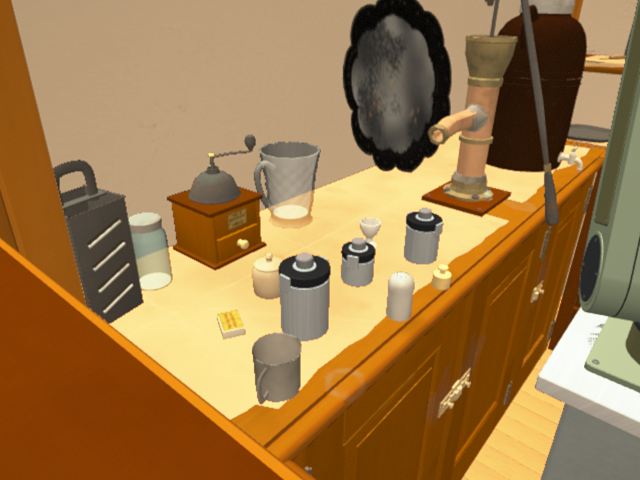

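View pics/top0.png

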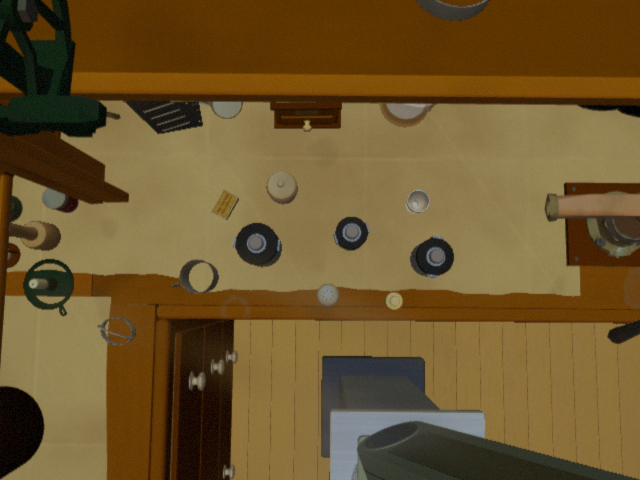

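The top view shows the plungers at about tall (257,244), short (351,232) and medium (434,257). The scene view confirms the heights, and a pump stands at the right around (600,215).

```bash
python3 - <<'E'
from h import *
# coarse centres from top depth, then both-view refinement
f=np.load("top0.npz");w=world("top",f["d"])
for name,(u,v),h in(("tall",(257,244),.138),("short",(351,232),.088),("medium",(434,257),.113)):
    c0=w[v,u,:2]
    for cam in("top","scene"):
        g=np.load(cam+"0.npz");W=world(cam,g["d"]);r=np.hypot(*(np.moveaxis(W[...,:2],-1,0)-c0[:,None,None]))
        m=(r<.03)&(abs(W[...,2]-h)<.006)
        P=W[m];(a,b),R=cv2.minEnclosingCircle(P[:,:2].astype(np.float32))
        ml=(r<.06)&(abs(W[...,2]-h+.018)<.005);L=W[ml];(c,d),RL=cv2.minEnclosingCircle(L[:,:2].astype(np.float32))
        print(name,cam,m.sum(),"btn",np.round([a,b,R,np.median(P[:,2])],4),"mean",P[:,:2].mean(0).round(4),"lid",np.round([c,d,RL],4))
# tall stuff: extents of anything >0.2 high within x<.75
m=(w[...,2]>.17)&(w[...,2]<1)&(w[...,0]<.8)&(w[...,1]<.6)
n,lab,st,_=cv2.connectedComponentsWithStats(m.astype(np.uint8))
for i in range(1,n):
    if st[i,4]>60: P=w[lab==i];print(st[i],P.min(0).round(2),P.max(0).round(2))
m=w[100:,:,2]; 
E
```

```text
tall top 167 btn [0.4832 0.3065 0.0139 0.1368] mean [0.4832 0.3062] lid [0.483  0.3067 0.0447]
tall scene 133 btn [0.4832 0.3067 0.0139 0.1351] mean [0.4818 0.3078] lid [0.4852 0.306  0.0451]
short top 146 btn [0.5117 0.1227 0.0138 0.0862] mean [0.5112 0.1228] lid [0.5126 0.1229 0.0365]
short scene 80 btn [0.5111 0.1233 0.0134 0.0847] mean [0.511  0.1242] lid [0.5092 0.1221 0.0359]
medium top 156 btn [ 0.4636 -0.0393  0.0143  0.1107] mean [ 0.4632 -0.0392] lid [ 0.4635 -0.0381  0.0408]
medium scene 64 btn [ 0.4625 -0.0403  0.0142  0.1096] mean [ 0.4627 -0.0383] lid [ 0.4634 -0.0406  0.0404]
[    0     0   640   187 70732] [ 0.49 -0.14  0.17] [0.74 0.6  0.84]
[ 545  193   95   29 2303] [ 0.52 -0.37  0.2 ] [ 0.57 -0.2   0.26]
[ 361  425  278   55 8540] [ 0.07 -0.14  0.17] [0.21 0.11 0.59]
```

```bash
cat >> h.py <<'E'
from scipy.spatial.transform import Rotation
def go(*wps):
    s=manip.state();R=Rotation.from_quat(s["ee_rot"]);p=np.array(s["ee_pos"])
    print("t",round(s["time_s"],2),"pos",p.round(4),"F",np.round(s["wrist_force"],2),"gap",round(float(s["finger_gap"]),4))
    a=R.as_matrix()[:,2];print("tilt fix (turn units, tool axes)",(R.inv().apply(np.cross(a,[0,0,-1]))/np.pi).round(4))
    for x in wps:
        d=np.array(x)-p;print(x,"dist",np.linalg.norm(d).round(4),"total units",(R.inv().apply(d)/.5).round(4));p=np.array(x)
E
python3 - <<'E'
from h import *
for c in("top","scene"):
    w=world(c,np.load(c+"0.npz")["d"])
    m=(w[...,2]>.15)&(w[...,2]<.75)&(np.hypot(w[...,0],w[...,1])<.7)&(w[...,0]>.2)
    n,lab,st,_=cv2.connectedComponentsWithStats(m.astype(np.uint8))
    for i in range(1,n):
        if st[i,4]>25: P=w[lab==i];print(c,st[i],P.min(0).round(2),P.max(0).round(2))
print(world("top",np.load("top0.npz")["d"])[332,625])
go((.40,-.16,.2385),(.5115,.123,.2))
E
```

```text
top [  102     0   538   106 46970] [ 0.58 -0.14  0.63] [0.68 0.39 0.68]
top [ 47  48  25  48 754] [0.54 0.38 0.73] [0.58 0.4  0.75]
top [ 545  193   95   33 2318] [ 0.52 -0.41  0.15] [ 0.57 -0.2   0.26]
top [584 465  55  15 282] [ 0.2  -0.14  0.52] [ 0.21 -0.12  0.59]
scene [ 428    0   90  150 4663] [ 0.48 -0.47  0.15] [ 0.58 -0.2   0.5 ]
scene [ 521    0   28  161 1210] [ 0.35 -0.45  0.15] [ 0.49 -0.42  0.5 ]
[ 0.3195076  -0.41962897  0.06333192]
t 0.1 pos [ 0.2146 -0.533   0.2385] F [-0.14 -0.41 -1.08] gap 0.0853
tilt fix (turn units, tool axes) [-0.0005 -0.      0.    ]
(0.4, -0.16, 0.2385) dist 0.4165 total units [ 0.6226 -0.5535  0.001 ]
(0.5115, 0.123, 0.2) dist 0.3066 total units [ 0.4183 -0.4416  0.0778]
```

```bash
python3 - <<'E'
from h import *
go((.14,-.36,.2385),(.30,-.22,.2385),(.41,-.06,.2385),(.5115,.123,.2))
E
```

```text
t 0.1 pos [ 0.2146 -0.533   0.2385] F [-0.14 -0.41 -1.08] gap 0.0853
tilt fix (turn units, tool axes) [-0.0005 -0.      0.    ]
(0.14, -0.36, 0.2385) dist 0.1884 total units [-0.0092 -0.3767  0.0007]
(0.3, -0.22, 0.2385) dist 0.2126 total units [ 4.014e-01 -1.402e-01  3.000e-04]
(0.41, -0.06, 0.2385) dist 0.1942 total units [ 0.3236 -0.2146  0.0004]
(0.5115, 0.123, 0.2) dist 0.2128 total units [ 0.325  -0.2635  0.0775]
```

>>> carry_out(motion=[[[0, 0, 0, -0.002, -0.075, 0, 0], [0, 0, 0, -0.002, -0.075, 0, 0], [0, 0, 0, -0.002, -0.075, 0, 0], [0, 0, 0, -0.002, -0.075, 0, 0], [0, 0, 0, -0.002, -0.075, 0, 0], [0, 0, 0, 0.067, -0.023, 0, 0], [0, 0, 0, 0.067, -0.023, 0, 0], [0, 0, 0, 0.067, -0.023, 0, 0], [0, 0, 0, 0.067, -0.023, 0, 0], [0, 0, 0, 0.067, -0.023, 0, 0], [0, 0, 0, 0.067, -0.023, 0, 0], [0, 0, 0, 0, 0, 0, 0]]])

```text
time_s: 1.3
ee_pos: [0.3028, -0.22, 0.2391]
ee_rot: [0.981, 0.193, 0.0, -0.0]
wrist_force: [0.1, -0.6, -0.0]
finger_gap: -0.0
grasp_force: 0.0
```

```bash
python3 - <<'E'
from h import *
go((.41,-.06,.2385),(.5115,.123,.2))
E
```

```text
t 1.3 pos [ 0.3028 -0.22    0.2391] F [ 0.09 -0.56 -0.02] gap -0.0
tilt fix (turn units, tool axes) [-0.0002 -0.0003  0.    ]
(0.41, -0.06, 0.2385) dist 0.1926 total units [ 0.3196 -0.2151  0.0018]
(0.5115, 0.123, 0.2) dist 0.2128 total units [ 0.3264 -0.2619  0.0775]
```

>>> carry_out(motion=[[[0, 0, 0, 0.064, -0.043, 0, 0], [0, 0, 0, 0.064, -0.043, 0, 0], [0, 0, 0, 0.064, -0.043, 0, 0], [0, 0, 0, 0.064, -0.043, 0, 0], [0, 0, 0, 0.064, -0.043, 0, 0], [0, 0, 0, 0.065, -0.052, 0.016, 0], [0, 0, 0, 0.065, -0.052, 0.016, 0], [0, 0, 0, 0.065, -0.052, 0.016, 0], [0, 0, 0, 0.065, -0.052, 0.016, 0], [0, 0, 0, 0.065, -0.052, 0.016, 0], [0, 0, 0, 0, 0, 0, 0], [0, 0, 0, 0, 0, 0, 0]]])

```text
time_s: 2.5
ee_pos: [0.5109, 0.118, 0.1985]
ee_rot: [0.982, 0.191, -0.001, 0.0]
wrist_force: [-0.2, -0.7, 0.2]
finger_gap: 0.0004
grasp_force: 0.0
```

```bash
python3 - <<'E'
from h import *
go((.5115,.123,.15),(.5115,.123,.106))
p,d=capture("scene");cv2.imwrite("pics/s1.png",p)
E
```

```text
t 2.5 pos [0.5109 0.118  0.1985] F [-0.2  -0.74  0.21] gap 0.0004
tilt fix (turn units, tool axes) [0.0001 0.0008 0.    ]
(0.5115, 0.123, 0.15) dist 0.0487 total units [ 0.0051 -0.0089  0.0969]
(0.5115, 0.123, 0.106) dist 0.044 total units [ 0.0002 -0.      0.088 ]
```

View pics/s1.png

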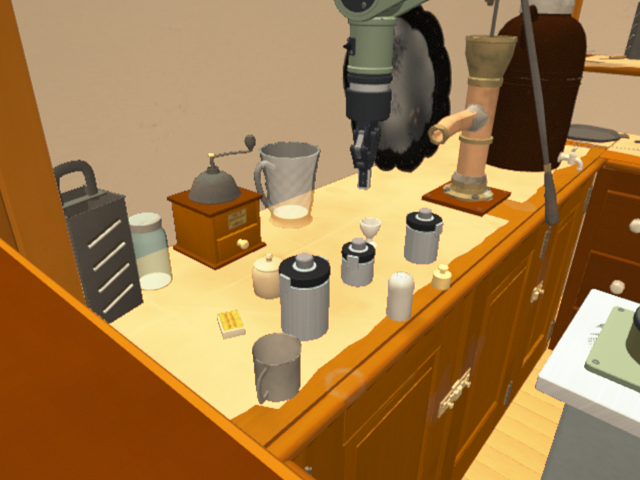

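The closed fingertips at about (363,185) hang above the short plunger at (357,243). I'll descend with a small correction.

>>> carry_out(motion=[[[0, 0, 0, 0.002, -0.005, 0.03, 0], [0, 0, 0, 0.003, -0.004, 0.03, 0], [0, 0, 0, 0, 0, 0.03, 0], [0, 0, 0, 0, 0, 0, 0], [0, 0, 0, 0, 0, 0, 0]]])

```text
time_s: 3.05
ee_pos: [0.5117, 0.1224, 0.1549]
ee_rot: [0.982, 0.189, 0.0, 0.0]
wrist_force: [-0.8, -0.6, 0.5]
finger_gap: 0.0005
grasp_force: 0.0
```

```bash
python3 - <<'E'
from h import *
go((.5115,.123,.106),(.5115,.123,.096))
E
```

```text
t 3.05 pos [0.5117 0.1224 0.1549] F [-0.82 -0.64  0.55] gap 0.0005
tilt fix (turn units, tool axes) [ 0.0001 -0.     -0.    ]
(0.5115, 0.123, 0.106) dist 0.0489 total units [ 0.0001 -0.0013  0.0978]
(0.5115, 0.123, 0.096) dist 0.01 total units [-0.   -0.    0.02]
```

>>> carry_out(motion=[[[0, 0, 0, 0, -0.001, 0.025, 0], [0, 0, 0, 0, 0, 0.025, 0], [0, 0, 0, 0, 0, 0.025, 0], [0, 0, 0, 0, 0, 0.015, 0], [0, 0, 0, 0, 0, 0.01, 0], [0, 0, 0, 0, 0, 0, 0], [0, 0, 0, 0, 0, 0, 0], [0, 0, 0, 0, 0, 0, 0]]])

```text
time_s: 3.85
ee_pos: [0.5121, 0.1242, 0.1047]
ee_rot: [0.982, 0.19, 0.001, 0.0]
wrist_force: [0.1, -0.2, 0.9]
finger_gap: -0.0004
grasp_force: 0.0
```

>>> carry_out(motion=[[[0, 0, 0, -0.001, 0.001, 0.006, 0], [0, 0, 0, 0, 0, 0.006, 0], [0, 0, 0, 0, 0, 0.006, 0], [0, 0, 0, 0, 0, 0.006, 0], [0, 0, 0, 0, 0, 0, 0], [0, 0, 0, 0, 0, 0, 0]]])

```text
time_s: 4.45
ee_pos: [0.5113, 0.1234, 0.0921]
ee_rot: [0.982, 0.19, -0.0, 0.0]
wrist_force: [-0.1, 0.7, -0.4]
finger_gap: 0.0002
grasp_force: 0.0
```

>>> carry_out(motion=[[[0, 0, 0, 0, 0, 0.004, 0], [0, 0, 0, 0, 0, 0.004, 0], [0, 0, 0, 0, 0, 0.002, 0]]])

```text
time_s: 4.75
ee_pos: [0.5115, 0.1235, 0.0873]
ee_rot: [0.982, 0.19, 0.0, 0.0]
wrist_force: [-0.5, 0.5, 3.0]
finger_gap: 0.0001
grasp_force: 1.2
```

```bash
python3 - <<'E'
from h import *
go((.5115,.123,.084))
p,d=capture("scene");cv2.imwrite("pics/s2.png",cv2.resize(p[150:310,270:480],None,fx=3,fy=3,interpolation=cv2.INTER_CUBIC))
E
```

```text
t 4.75 pos [0.5115 0.1235 0.0873] F [-0.5   0.48  2.96] gap 0.0001
tilt fix (turn units, tool axes) [ 0.     -0.0001  0.    ]
(0.5115, 0.123, 0.084) dist 0.0033 total units [-0.0004  0.0009  0.0066]
```

View pics/s2.png

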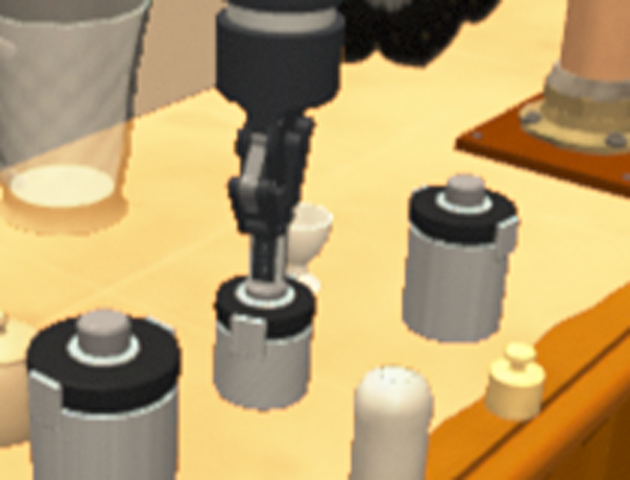

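The fingertips sit centred on the short plunger, which has visibly moved down (crop 268,290). I'll press on until the force shows the stop.

>>> carry_out(motion=[[[0, 0, 0, 0, 0, 0.003, 0], [0, 0, 0, 0, 0, 0.003, 0], [0, 0, 0, 0, 0, 0, 0], [0, 0, 0, 0, 0, 0, 0]]])

```text
time_s: 5.2
ee_pos: [0.5115, 0.1235, 0.0845]
ee_rot: [0.982, 0.19, 0.0, 0.0]
wrist_force: [-0.8, 0.1, 4.4]
finger_gap: 0.0002
grasp_force: 2.4
```

>>> carry_out(motion=[[[0, 0, 0, 0, 0, 0.002, 0], [0, 0, 0, 0, 0, 0.002, 0], [0, 0, 0, 0, 0, 0, 0], [0, 0, 0, 0, 0, 0, 0]]])

```text
time_s: 5.6
ee_pos: [0.5115, 0.1235, 0.0827]
ee_rot: [0.982, 0.19, 0.0, 0.0]
wrist_force: [-0.5, -0.8, 7.2]
finger_gap: -0.0001
grasp_force: 3.3
```

```bash
python3 - <<'E'
from h import *
F=[]
for i in range(4):
    capture("top");F.append(manip.state()["wrist_force"][2])
print(F,manip.state()["ee_pos"])
E
```

```text
[np.float64(7.330973892428588), np.float64(6.859430244894394), np.float64(7.104275217585066), np.float64(5.60916359860659)] [0.51153453 0.12345561 0.0827344 ]
```

>>> carry_out(motion=[[[0, 0, 0, 0, 0, -0.01, 0], [0, 0, 0, 0, 0, -0.03, 0], [0, 0, 0, 0, 0, -0.05, 0], [0, 0, 0, 0, 0, -0.06, 0], [0, 0, 0, 0, 0, -0.05, 0], [0, 0, 0, 0, 0, -0.02, 0], [0, 0, 0, 0, 0, 0, 0], [0, 0, 0, 0, 0, 0, 0]]])

```text
time_s: 6.6
ee_pos: [0.5107, 0.1233, 0.1911]
ee_rot: [0.982, 0.19, -0.001, 0.0]
wrist_force: [-0.0, -0.4, -0.3]
finger_gap: 0.0002
grasp_force: 0.0
```

```bash
cat >> h.py <<'E'
def btn(c,h,cam="scene"):
    p,d=capture(cam);W=world(cam,d);r=np.hypot(W[...,0]-c[0],W[...,1]-c[1])
    P=W[(r<.022)&(W[...,2]>h+.003)&(W[...,2]<h+.024)];L=W[(r<.05)&(abs(W[...,2]-h)<.004)]
    q,_=cv2.minEnclosingCircle(P[:,:2].astype(np.float32)) if len(P) else (None,0)
    l,R=cv2.minEnclosingCircle(L[:,:2].astype(np.float32))
    print(cam,"btn",np.round(q,4),"height over lid",np.percentile(P[:,2],85).round(4)-np.median(L[:,2]).round(4),"lid",np.round(l,4),round(R,4))
S,M,T=((.5115,.123),.07),((.463,-.0395),.095),((.483,.3065),.12)
E
python3 - <<'E'
from h import *
btn(*S);btn(*M);btn(*T)
go((.463,-.0395,.1830),(.463,-.0395,.130))
E
```

```text
scene btn [0.5123 0.1228] height over lid 0.008400000000000005 lid [0.5119 0.122 ] 0.0366
scene btn [ 0.4628 -0.0391] height over lid 0.017400000000000013 lid [ 0.4631 -0.0391] 0.0403
scene btn [0.4828 0.3061] height over lid 0.01759999999999999 lid [0.4859 0.3054] 0.0448
t 6.75 pos [0.5106 0.1232 0.1908] F [-0.13  0.49 -0.16] gap 0.0001
tilt fix (turn units, tool axes) [-0.0001  0.001  -0.    ]
(0.463, -0.0395, 0.183) dist 0.1697 total units [-0.2099  0.2664  0.016 ]
(0.463, -0.0395, 0.13) dist 0.053 total units [0.0003 0.     0.106 ]
```

The short plunger now stands 8.4 mm above its lid, so it is fully down, and the canister has not moved. Next is the medium one.

>>> carry_out(motion=[[[0, 0, 0, -0.03, 0.038, 0.002, 0], [0, 0, 0, -0.05, 0.063, 0.004, 0], [0, 0, 0, -0.05, 0.064, 0.004, 0], [0, 0, 0, -0.05, 0.063, 0.004, 0], [0, 0, 0, -0.03, 0.038, 0.002, 0], [0, 0, 0, 0, 0, 0.02, 0], [0, 0, 0, 0, 0, 0.03, 0], [0, 0, 0, 0, 0, 0.03, 0], [0, 0, 0, 0, 0, 0.01, 0], [0, 0, 0, 0, 0, 0, 0], [0, 0, 0, 0, 0, 0, 0]]])

```text
time_s: 7.85
ee_pos: [0.4641, -0.0387, 0.1394]
ee_rot: [0.982, 0.191, 0.0, 0.0]
wrist_force: [0.5, -0.4, 0.2]
finger_gap: -0.0005
grasp_force: 0.0
```

```bash
python3 - <<'E'
from h import *
go((.463,-.0395,.124),(.463,-.0395,.1077))
E
```

```text
t 7.85 pos [ 0.4641 -0.0387  0.1394] F [ 0.52 -0.41  0.19] gap -0.0005
tilt fix (turn units, tool axes) [ 0.     -0.0001  0.    ]
(0.463, -0.0395, 0.124) dist 0.0154 total units [-0.0026  0.0006  0.0307]
(0.463, -0.0395, 0.1077) dist 0.0163 total units [-0.     -0.      0.0326]
```

>>> carry_out(motion=[[[0, 0, 0, -0.002, 0.001, 0.016, 0], [0, 0, 0, 0, 0, 0.014, 0], [0, 0, 0, 0, 0, 0.005, 0], [0, 0, 0, 0, 0, 0.005, 0], [0, 0, 0, 0, 0, 0.005, 0], [0, 0, 0, 0, 0, 0.005, 0], [0, 0, 0, 0, 0, 0.005, 0], [0, 0, 0, 0, 0, 0, 0], [0, 0, 0, 0, 0, 0, 0]]])

```text
time_s: 8.75
ee_pos: [0.4634, -0.0401, 0.1118]
ee_rot: [0.982, 0.19, 0.0, 0.0]
wrist_force: [-0.2, -0.1, 0.4]
finger_gap: -0.0001
grasp_force: 0.0
```

Another 4 mm down should reach .1078, by analogy with the short canister.

>>> carry_out(motion=[[[0, 0, 0, 0, 0, 0.004, 0], [0, 0, 0, 0, 0, 0.003, 0], [0, 0, 0, 0, 0, 0.001, 0], [0, 0, 0, 0, 0, 0, 0], [0, 0, 0, 0, 0, 0, 0]]])

```text
time_s: 9.25
ee_pos: [0.4636, -0.0401, 0.1084]
ee_rot: [0.982, 0.19, 0.001, 0.0]
wrist_force: [0.1, 0.5, 5.1]
finger_gap: -0.0001
grasp_force: 2.9
```

```bash
cat >> h.py <<'E'
def force():
    F=[]
    for i in range(5): capture("top");F.append(manip.state()["wrist_force"])
    print("F",np.mean(F,0).round(2),manip.state()["ee_pos"])
E
python3 -c "
from h import *
force()"
```

```text
F [-0.51  0.06  5.48] [ 0.46359906 -0.04009075  0.10842164]
```

5.5 N is well above the 2.5 N of friction, so the medium plunger is on its stop. I'll lift off and check.

>>> carry_out(motion=[[[0, 0, 0, 0, 0, -0.01, 0], [0, 0, 0, 0, 0, -0.03, 0], [0, 0, 0, 0, 0, -0.05, 0], [0, 0, 0, 0, 0, -0.05, 0], [0, 0, 0, 0, 0, -0.03, 0], [0, 0, 0, 0, 0, -0.01, 0], [0, 0, 0, 0, 0, 0, 0], [0, 0, 0, 0, 0, 0, 0]]])

```text
time_s: 10.3
ee_pos: [0.4623, -0.0399, 0.1969]
ee_rot: [0.982, 0.19, -0.001, -0.0]
wrist_force: [-0.4, -0.0, 0.2]
finger_gap: -0.0001
grasp_force: 0.0
```

```bash
python3 - <<'E'
from h import *
btn(*S);btn(*M);btn(*T)
go((.483,.3065,.2),(.483,.3065,.165))
E
```

```text
scene btn [0.512  0.1218] height over lid 0.008499999999999994 lid [0.5129 0.1219] 0.0375
scene btn [ 0.4635 -0.0387] height over lid 0.008300000000000002 lid [ 0.4634 -0.0421] 0.0409
scene btn [0.4828 0.3073] height over lid 0.017700000000000007 lid [0.4844 0.3059] 0.045
t 10.45 pos [ 0.4624 -0.0399  0.1968] F [ 0.24 -0.05 -0.79] gap 0.0
tilt fix (turn units, tool axes) [-0.0003  0.0006 -0.    ]
(0.483, 0.3065, 0.2) dist 0.3471 total units [ 0.297  -0.6273 -0.0064]
(0.483, 0.3065, 0.165) dist 0.035 total units [0.0001 0.0001 0.07  ]
```

Medium is fully down at 8.3 mm. Now over to the tall one.

>>> carry_out(motion=[[[0, 0, 0, 0.025, -0.052, 0, 0], [0, 0, 0, 0.036, -0.077, -0.001, 0], [0, 0, 0, 0.036, -0.077, -0.001, 0], [0, 0, 0, 0.036, -0.077, -0.001, 0], [0, 0, 0, 0.036, -0.077, -0.001, 0], [0, 0, 0, 0.036, -0.077, -0.001, 0], [0, 0, 0, 0.036, -0.077, -0.001, 0], [0, 0, 0, 0.036, -0.077, 0, 0], [0, 0, 0, 0.02, -0.036, 0, 0], [0, 0, 0, 0, 0, 0, 0], [0, 0, 0, 0, 0, 0, 0], [0, 0, 0, 0, 0, 0, 0]]])

```text
time_s: 11.65
ee_pos: [0.4834, 0.3047, 0.2005]
ee_rot: [0.982, 0.19, -0.001, 0.001]
wrist_force: [1.1, 0.3, -0.2]
finger_gap: -0.0001
grasp_force: 0.0
```

```bash
python3 - <<'E'
from h import *
go((.483,.3065,.16),(.483,.3065,.15))
E
```

```text
t 11.65 pos [0.4834 0.3047 0.2005] F [ 1.05  0.31 -0.18] gap -0.0001
tilt fix (turn units, tool axes) [0.0003 0.0004 0.    ]
(0.483, 0.3065, 0.16) dist 0.0406 total units [ 0.0006 -0.0037  0.081 ]
(0.483, 0.3065, 0.15) dist 0.01 total units [ 0.   -0.    0.02]
```

>>> carry_out(motion=[[[0, 0, 0, 0.001, -0.003, 0.02, 0], [0, 0, 0, 0, 0, 0.03, 0], [0, 0, 0, 0, 0, 0.025, 0], [0, 0, 0, 0, 0, 0.015, 0], [0, 0, 0, 0, 0, 0.006, 0], [0, 0, 0, 0, 0, 0, 0], [0, 0, 0, 0, 0, 0, 0], [0, 0, 0, 0, 0, 0, 0]]])

```text
time_s: 12.45
ee_pos: [0.4838, 0.3081, 0.1534]
ee_rot: [0.982, 0.19, 0.001, -0.0]
wrist_force: [0.2, -0.4, -0.0]
finger_gap: -0.0001
grasp_force: 0.0
```

>>> carry_out(motion=[[[0, 0, 0, -0.002, 0.002, 0.006, 0], [0, 0, 0, 0, 0, 0.006, 0], [0, 0, 0, 0, 0, 0.005, 0], [0, 0, 0, 0, 0, 0.005, 0], [0, 0, 0, 0, 0, 0.005, 0], [0, 0, 0, 0, 0, 0.005, 0], [0, 0, 0, 0, 0, 0, 0], [0, 0, 0, 0, 0, 0, 0]]])

```text
time_s: 13.25
ee_pos: [0.4829, 0.3066, 0.1364]
ee_rot: [0.982, 0.19, -0.0, 0.0]
wrist_force: [0.1, 0.7, 0.1]
finger_gap: 0.0001
grasp_force: 0.0
```

>>> carry_out(motion=[[[0, 0, 0, 0, 0, 0.003, 0], [0, 0, 0, 0, 0, 0.003, 0], [0, 0, 0, 0, 0, 0.001, 0], [0, 0, 0, 0, 0, 0, 0], [0, 0, 0, 0, 0, 0, 0]]])

```text
time_s: 13.75
ee_pos: [0.4831, 0.3067, 0.1339]
ee_rot: [0.982, 0.19, 0.0, -0.0]
wrist_force: [-1.4, -0.9, 5.7]
finger_gap: 0.0001
grasp_force: 2.7
```

```bash
python3 -c "
from h import *
force()"
```

```text
F [-1.25 -0.57  5.35] [0.48307117 0.30667008 0.13384668]
```

The force is 5.4 N, so the tall plunger is on its stop. I'll lift clear and check everything.

>>> carry_out(motion=[[[0, 0, 0, 0, 0, -0.01, 0], [0, 0, 0, 0, 0, -0.03, 0], [0, 0, 0, 0, 0, -0.05, 0], [0, 0, 0, 0, 0, -0.05, 0], [0, 0, 0, 0, 0, -0.03, 0], [0, 0, 0, 0, 0, -0.01, 0], [0, 0, 0, 0, 0, 0, 0], [0, 0, 0, 0, 0, 0, 0], [0, 0, 0, 0, 0, 0, 0]]])

```text
time_s: 14.9
ee_pos: [0.4824, 0.3063, 0.222]
ee_rot: [0.982, 0.19, -0.001, 0.0]
wrist_force: [-0.5, -0.1, -0.9]
finger_gap: -0.0003
grasp_force: 0.0
```

```bash
python3 - <<'E'
from h import *
btn(*S);btn(*M);btn(*T);go()
p,d=capture("scene");cv2.imwrite("pics/s3.png",p)
E
```

```text
scene btn [0.5118 0.123 ] height over lid 0.008400000000000005 lid [0.5129 0.1225] 0.0375
scene btn [ 0.4636 -0.0393] height over lid 0.00860000000000001 lid [ 0.4638 -0.0433] 0.0401
scene btn [0.4836 0.3061] height over lid 0.008499999999999994 lid [0.4829 0.3062] 0.0448
t 15.05 pos [0.4827 0.3064 0.2225] F [0.73 0.33 0.  ] gap -0.0
tilt fix (turn units, tool axes) [0.0001 0.0004 0.    ]
```

View pics/s3.png

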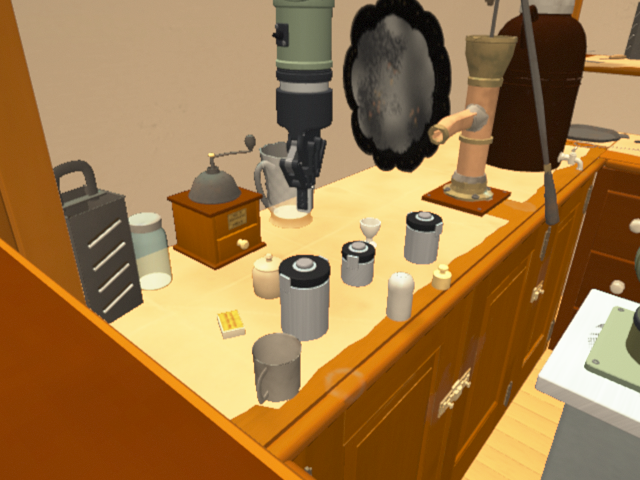

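All three plungers at (304,265), (358,247) and (424,217) are down, about 8.5 mm above their lids. Everything else is in place and the gripper is clear.

```bash
python3 -c "
from station import manip
print(manip.close_job())"
```

```text
the job is handed in; nothing more can be done
None
```

I pushed all three vent plungers fully down in the order short, medium, tall, and handed the job in at about 15 s; each stands about 8.5 mm above its lid, with no visible movement of the canisters or anything else.

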